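Tuck the drip strip under the gel table's cover plate

TASK

Clear the gel-casting table: put the vial in the deep square bin and the comb flat in the shallow tray. Then lay the steel drip strip on the table, slide its edge squarely and centrally at least 20 mm under the cover plate without lifting the plate, and press the strip firmly down flat (about 10 N). Finish holding it so, the gripper still on the strip and pushing down; leave the mortar, bottle and beaker alone.

Things in the scene. Friction and masses are not known exactly. Their poses are not given: they have to be found in the camera images.
- casting_table: Fixed gel-casting table, 240 (x) x 240 (y) mm. Origin: centre of its underside, on the bench. Its own x points from its open front, nearest the robot, to the hinge of the cover plate. The grey deck on it is level, 20 mm above the bench. From x = +20 to +120 mm two white rails, 12 mm wide and 38 mm high above the bench, stand along the deck's sides (inner faces at y = +-108 mm); the cover plate lies between them. x = -120 to +20 mm is open deck.
- deck: The flat grey deck of the casting table, fixed to it, 240 x 216 x 8 mm, top 20 mm above the bench. Origin: centre of its underside (12 mm above the bench), axes as the casting table.
- lap (a point): Point on the deck's top straight below the middle of the cover plate's free front edge; axes as the casting table: +x leads in under the plate. The slot between deck and plate is 8 mm high, 200 mm wide and over 80 mm deep, with no stop.
- cover (a joint): Hinge of the cover plate: an aluminium plate 94 (x) x 200 (y) x 4 mm, 0.2 kg, hinged along its far edge (at casting table x = 112 mm, 30 mm above the bench); underside 8 mm above the deck. 0 = lying level (start, held up by its hinge stop); grows as its front edge is lifted (0.03 rad = 3 mm). Swings up freely, falls by its weight.
- strip: Loose steel drip strip: plate 90 (x) x 140 (y) x 4 mm with an upright grip rib 8 (x) x 70 (y) mm, reaching from the plate to 36 mm above its underside, centred at x = -15 mm, y = 0. About 0.15 to 0.22 kg. Origin: centre of the plate's underside. Its +x edge, the one farther from the rib, goes under the cover. Starts flat on the bench to the robot's left.
- strip_edge (a point): Middle of the strip's tucking edge, at its underside (strip x = +45 mm); axes as the strip.
- vial: Glass vial with black cap, 28 mm diameter, 60 mm high, about 40 g, standing on the casting table's open deck. Origin: centre of its underside.
- comb: White plastic gel comb lying flat on the open deck, 32 (x) x 80 (y) mm, about 30 g: a back bar (x -16 to -4 mm) 12 mm high and eight teeth (to x = +16 mm) 8 mm high. Origin: middle of its underside.
- bin: Deep square white bin for vials, fixed, 110 x 110 mm, walls 45 mm high and 4 mm thick, floor 4 mm thick, to the robot's right. Origin: centre of its underside.
- tray: Shallow white tray for combs, fixed, 110 (x) x 140 (y) mm, walls 20 mm high and 4 mm thick, floor 4 mm thick, to the robot's right; bin and tray may change places. Origin: centre of its underside.
- mortar: White ceramic mortar bowl, 120 mm across, 70 mm high. Bystander. Origin: underside.
- reagent: Glass reagent bottle, 60 mm across, 130 mm high. Bystander. Origin: underside.
- beaker: Glass beaker, 70 mm across, 85 mm high. Bystander. Origin: underside.

How it is judged:
On the way, in this order (a step that is already met when the one before it is completed fails the run):
1. the vial is in the bin and the comb lies in the tray, both let go (x of vial in the frame of bin between -0.053 and 0.053 m and y of vial in the frame of bin between -0.053 and 0.053 m and z of vial in the frame of bin below 0.035 m and x of comb in the frame of tray between -0.053 and 0.053 m and y of comb in the frame of tray between -0.068 and 0.068 m and z of comb in the frame of tray below 0.012 m and angle between comb's own z axis and vertical below 0.2 rad and linear speed of each of vial, comb below 0.05 m/s and contact force between the fingers and vial below 0.1 N and contact force between the fingers and comb below 0.1 N), for 0.2 s.
2. the strip lies flat on the deck with its edge tucked under the cover plate (x of strip_edge in the frame of lap above 0.018 m and y of strip_edge in the frame of lap between -0.025 and 0.025 m and z of strip_edge in the frame of lap below 0.004 m and angle between the x axis of strip and the x axis of casting_table, either way round below 0.1 rad and angle between strip's own z axis and vertical below 0.04 rad and value of joint cover below 0.03 rad), for 0.2 s.
At the end, for the whole second after the job is handed in: Vial in the bin, comb flat in the tray, let go, at rest; strip flat on the deck (0.04 rad), edge 18 mm or more under the cover, within 25 mm of centre and 0.1 rad of square; cover down (under 0.03 rad); fingers on the strip (over 2 N), strip pressed on the deck with over 5 N (all of step 1 and all of step 2 and contact force between strip and deck above 5 N and contact force between the fingers and strip above 2 N and linear speed of strip below 0.02 m/s); the arm keeps its last pose, push and grip.
It fails at once if the cover plate is lifted (over 0.05 rad, about 5 mm at its edge) (value of joint cover above 0.05 rad).
It fails at once if the mortar, bottle or beaker is moved more than 20 mm (distance of any of mortar, reagent, beaker from where it was at the start of the episode above 0.02 m).
It also fails if it takes over 66 s, if anything falls off the work surface, if the arm or the gripper's body presses on something with over 40 N, if the wrist force passes 120 N, or if a joint passes its speed limit or range.

ROBOT

A 6-joint arm with a two-finger parallel gripper is mounted at the origin on the work surface. World frame = base frame: x ahead of the robot, y to its left, z up, the work surface at z = 0. Lengths are in m, angles in rad, forces in N, time in s.
With the tool pointing down it reaches from about 0.375 to 0.9 m from the base axis. Payload 3.1 kg.
Tool frame: the origin (TCP) lies on the front face of the gripper's body, between the roots of the fingers; the fingertips stand 73 mm ahead of it and the grasp point (between the pads) lies 54 mm ahead of it (manip.tips_ahead is the distance from the TCP to the fingertips, in m); z points along the fingers, y is the line along which they close (so a half turn about z gives the same grasp; the last joint's range is limited). The gripper opens to 85 mm and grips with 20 to 120 N. Pads are 22 mm wide; open, the fingers measure 114 mm over their backs; the gripper's body (76 mm by 85 mm) begins 54 mm behind the grasp point. The pads swing forward as they close: fully open they stand 13 mm farther back than shut.
Start: joints at [-1.302, 0.527, 1.433, -0, 1.181, -0.178], TCP at [0.271, -0.563, 0.304] pointing down, gripper open.
Joint ranges: [-3.08, 3.08], [-0.75, 2.2], [0.22, 2.44], [-1.43, 4.57], [0, 2.65], [-2.85, 2.85]. Speed limits (rad/s): [2.79, 2.79, 3.14, 3.14, 3.14, 3.14].

INTERFACE

Orientations are given as a unit quaternion [x, y, z, w].
In Python, from station import sense, eyes, workorder, manip gives the robot as it stands.
- The arm moves only by the shell command python3 -m inch 'ROWS' [OPENING] [FORCE]. ROWS is JSON, a list of rows, each an object of numbers: "dx", "dy", "dz": the shift along the tool's x, y, z in cm; "wx", "wy", "wz": the turn, a rotation vector about the tool's x, y, z in degrees. In form: [{"dx": .., "dy": .., "dz": .., "wx": .., "wy": .., "wz": ..}, ...]. A call has 1 to 10 rows; each row shifts and turns the commanded pose from where the row before left it, along the tool's axes as they then stand; what a row does not reach is not made up. A row lasts 1/8 s, in which the tool goes at most 62.5 mm and 10.7 degrees, less where a joint would pass 70% of its speed; a pose out of reach is approached as far as the arm can. A call with a gripper value outside its range is refused whole. OPENING is the opening, from 0 (shut) to 1 (fully open), set as the call begins (- or left out, the last holds). The fingers move at their own pace and stop on an object; FORCE is the grip in N (left out, the last holds). Time passes only in rows, so rows that do not move let the fingers close. It gives the time, the measured TCP pose, the force, the opening and the grip force at its end, in the units of the state.
- sense(): the state, without advancing time (a new reading comes with each control period).
- eyes.snapshot(name): name is "scene" or "top" or "wrist"; returns the picture (420x560x3 uint8, red, green, blue); there is no depth.
- eyes.camera_params(name): a dict with "fx", "fy", "cx", "cy" (pixels), "rvec" (rotation vector, rad) and "tvec" (3), from world to camera coordinates, as OpenCV has them. Camera axes: x right, y down, z forward; pixel columns grow to the right and rows downward; lengths in m; the calibration is good to about 2 mm. A picture is of the moment at which its call begins: read the wrist's pose just before it. camera_params takes no time and is no camera call; for the wrist camera it gives the pose at the moment of the call.
- workorder.sign_off(): hands the job in; it is judged then, once.
The state is a dict: "t": time; "q": joint angles; "qd": joint speeds; "tau": joint torques, N m; "tcp_pos": TCP position; "tool_rot": TCP orientation; "force": force on the tool from outside, world axes, zero at the start; "ft_torque": the same for the moment, N m; "finger_gap": opening from 0.0 (shut) to 1.0 (fully open); "gripper_force": force on a finger pad.
Only numpy, scipy, OpenCV 4.12 (cv2) and the standard library are available. Lean on these libraries where they do the work, as an engineer would, in place of code of your own. Each camera call takes 0.05 s, during which the arm holds its last target. There are 200 camera calls.

## Working session

There is one attempt and no reset: what is moved stays moved. The work goes in short steps, Python scripts to look and compute and a shell command to move; the robot and the scene stay as the last step left them, time stands still between calls to the robot, and variables do not carry over. Pictures are saved under pics/ and viewed, at most 10 in all, crops included, and the job is handed in when it is done.

```bash
ls; mkdir -p pics; python3 - <<'E'
from station import sense, eyes
import cv2, json
for n in ("scene","top"):
    im=eyes.snapshot(n); cv2.imwrite(f"pics/{n}0.png",im[:,:,::-1]); 
    p=eyes.camera_params(n); print(n,p)
s=sense(); print(s['t'],s['tcp_pos'],s['tool_rot'],s['finger_gap'])
E
```

```text
pics
scene {'fx': 436.8717182581821, 'fy': 436.8717182581821, 'cx': 289.7871878938388, 'cy': 216.6455715874871, 'rvec': array([ 0.68490011,  2.79174274, -0.86014617]), 'tvec': array([ 0.55252064, -0.20299793,  1.15408195])}
top {'fx': 544.528369398746, 'fy': 544.528369398746, 'cx': 274.944720418171, 'cy': 214.73804855063014, 'rvec': array([ 2.12822743, -2.17076741,  0.15002224]), 'tvec': array([0.02963879, 0.62894076, 1.19985423])}
0.1 [ 0.27049667 -0.56287444  0.30301756] [ 9.75043972e-01  2.22009647e-01 -3.52182883e-05 -9.83662404e-04] 1.0009121666729979
```

View pics/top0.png

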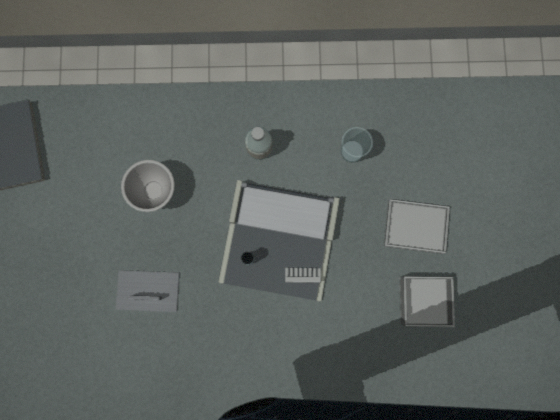

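View pics/scene0.png

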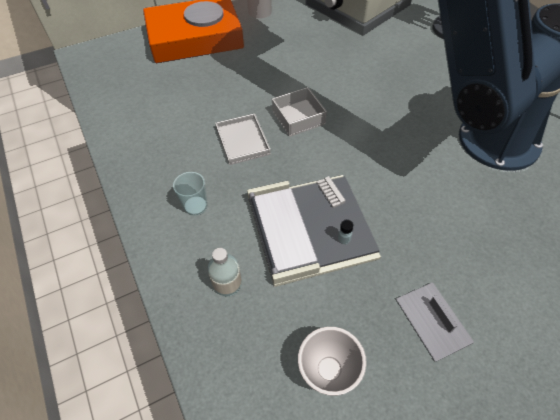

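The top view (up is +x, left is +y) shows the vial cap at (247,257), comb (303,274), strip (147,291), tray (418,226), bin (428,301) and table corners near (238,182), (338,199), (322,300), (220,282). The scene view agrees and shows the rib on the strip's robot side.

```bash
cat > h.py <<'E'
import numpy as np, cv2
from station import sense, eyes
from scipy.spatial.transform import Rotation as R
def cast(px,z,p):
    """pixels (N,2) -> world points on plane z"""
    px=np.atleast_2d(np.asarray(px,float)); M=cv2.Rodrigues(p['rvec'])[0]
    d=np.c_[(px[:,0]-p['cx'])/p['fx'],(px[:,1]-p['cy'])/p['fy'],np.ones(len(px))]@M
    c=-M.T@p['tvec']; return c+d*((z-c[2])/d[:,2])[:,None]
def blob(mask,roi):
    x0,y0,x1,y1=roi; m=np.zeros(mask.shape,np.uint8); m[y0:y1,x0:x1]=mask[y0:y1,x0:x1]
    cs=cv2.findContours(m,cv2.RETR_EXTERNAL,cv2.CHAIN_APPROX_NONE)[0]
    return max(cs,key=cv2.contourArea)[:,0]
def rect(pts):
    (c,s,a)=cv2.minAreaRect((pts[:,:2]*1e4).astype(np.float32)); b=cv2.boxPoints((c,s,a))/1e4
    e=b[1]-b[0]; f=b[2]-b[1]; l,w=(e,f) if np.hypot(*e)>np.hypot(*f) else (f,e)
    return np.round(np.array(c)/1e4,4),np.round([np.hypot(*l),np.hypot(*w)],4),round(np.degrees(np.arctan2(l[1],l[0]))%180,1)
E
python3 - <<'E'
from h import *
im=cv2.imread('pics/top0.png'); p=eyes.camera_params('top')
g=cv2.cvtColor(im,cv2.COLOR_BGR2GRAY); b=im[:,:,0].astype(int); gr=im[:,:,1].astype(int); r=im[:,:,2].astype(int)
for n,q in (('bench',(60,250)),('strip',(130,285)),('deck',(270,250)),('comb',(300,280)),('cover',(285,210)),('tray',(418,226)),('cap',(247,258))): print(n,im[q[1],q[0]])
neu=((gr-r)<6).astype(np.uint8)
print('strip',rect(cast(blob(neu,(105,260,195,325)),0.004,p)))
print('comb',rect(cast(blob((g>130).astype(np.uint8),(280,262,323,288)),0.03,p)))
print('cover',rect(cast(blob((g>110).astype(np.uint8),(243,185,331,240)),0.032,p)))
print('deckdark',rect(cast(blob(((g<80)&(neu>0)).astype(np.uint8),(222,215,330,302)),0.02,p)))
print('cap',rect(cast(blob((g<25).astype(np.uint8),(235,245,260,270)),0.08,p)))
print('tablecorners',cast([(238,182),(338,199)],0.038,p),cast([(322,300),(220,282)],.02,p))
print('tray',cast([(389,201),(450,205),(446,251),(386,246)],.02,p))
print('bin',cast([(403,276),(454,277),(455,326),(404,326)],.045,p))
print('mort,bot,beak',cast([(148,186),(258,142),(356,144)],.07,p))
s=sense(); M=R.from_quat(s['tool_rot']).as_matrix(); print(M.round(2))
E
python3 - <<'E'
import cv2
im=cv2.imread('pics/top0.png')[170:330,100:460]
cv2.imwrite('pics/topc.png',cv2.resize(im,None,fx=2.2,fy=2.2,interpolation=cv2.INTER_CUBIC))
E
```

```text
bench [92 95 89]
strip [119 117 113]
deck [85 83 78]
comb [146 149 147]
cover [157 155 152]
tray [147 149 147]
cap [19 19 15]
strip (array([0.4634, 0.316 ]), array([0.1459, 0.0953], dtype=float32), np.float32(86.6))
comb (array([ 0.4928, -0.0428]), array([0.0752, 0.0294], dtype=float32), np.float32(88.7))
cover (array([ 0.6359, -0.0026]), array([0.2004, 0.0894], dtype=float32), np.float32(78.7))
deckdark (array([0.5382, 0.0678]), array([0.0688, 0.0319], dtype=float32), np.float32(106.3))
cap (array([0.5315, 0.0809]), array([0.0201, 0.0187], dtype=float32), np.float32(134.0))
tablecorners [[ 0.70839237  0.10114733  0.038     ]
 [ 0.66392729 -0.12877232  0.038     ]] [[ 0.43453174 -0.08615362  0.02      ]
 [ 0.47981939  0.14593322  0.02      ]]
tray [[ 0.65983266 -0.24984352  0.02      ]
 [ 0.64755494 -0.39164306  0.02      ]
 [ 0.54048769 -0.37552959  0.02      ]
 [ 0.55476612 -0.23779019  0.02      ]]
bin [[ 0.48463195 -0.26759485  0.045     ]
 [ 0.48014151 -0.38192506  0.045     ]
 [ 0.37222628 -0.37709666  0.045     ]
 [ 0.37444966 -0.26404927  0.045     ]]
mort,bot,beak [[ 0.69675921  0.30181317  0.07      ]
 [ 0.79376844  0.05252478  0.07      ]
 [ 0.78462618 -0.17043794  0.07      ]]
[[ 0.9   0.43 -0.  ]
 [ 0.43 -0.9   0.  ]
 [ 0.   -0.   -1.  ]]
```

View pics/topc.png

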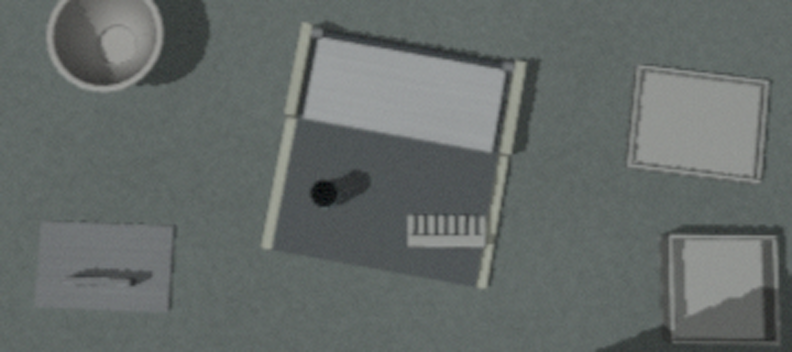

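Enlarged, the top view confirms the layout: the strip is at yaw of about -3° with the rib on the robot side, and the table is at yaw of about -11°. The comb is near square to the world, with its back bar toward the robot. The sizes check out: strip 146x95 mm, cover 200x89 mm. Moving above the deck now for a wrist look.

```bash
python3 -m inch '[{"dx":4.5,"dy":-4.3},{"dx":4.5,"dy":-4.3},{"dx":4.5,"dy":-4.3},{"dx":4.5,"dy":-4.3},{"dx":4.5,"dy":-4.3},{"dx":4.5,"dy":-4.3},{"dx":4.5,"dy":-4.3},{"dx":4.5,"dy":-4.3},{"dx":4.5,"dy":-4.3},{"dx":4.5,"dy":-4.3}]' 0.7 30
python3 -m inch '[{"wz":-10},{"wz":-10},{"wz":-10},{"wz":-10},{"wz":-10},{"wz":-10},{"wz":-4},{},{}]'
cat >> h.py <<'E'
def delta(x,y,z,th):
    """remaining shift (cm, in present tool axes) and wz (deg) to a tool-down pose"""
    s=sense(); M=R.from_quat(s['tool_rot']).as_matrix()
    d=M.T@(np.array([x,y,z])-s['tcp_pos'])*100
    t=np.degrees(np.arctan2(M[1,0],M[0,0])); w=-((th-t+180)%360-180)
    print('t',round(s['t'],2),'tcp',s['tcp_pos'].round(4),'th',round(t,1),'tilt',M[:,2].round(3),'gap',round(s['finger_gap'],3),'F',np.round(s['force'],1),'grip',round(float(s['gripper_force']),1))
    print('  move d',d.round(2),'wz',round(w,1))
E
python3 - <<'E'
from h import *
delta(.5315,.081,.3,90)
p=eyes.camera_params('wrist'); im=eyes.snapshot('wrist'); cv2.imwrite('pics/w1.png',im[:,:,::-1])
np.savez('w1.npz',**p)
M=cv2.Rodrigues(p['rvec'])[0]; print('cam',-M.T@p['tvec'],M.round(2))
E
```

```text
t 0.1 tcp [ 0.2705 -0.5629  0.303 ] th 25.7 tilt [-0.001  0.002 -1.   ] gap 1.001 F [0.  0.3 0. ] grip 0.0
  move d [ 51.4  -46.74   0.41] wz -64.3
cam [ 0.3330392  -0.53287541  0.37105283] [[ 0.43 -0.9  -0.  ]
 [-0.87 -0.42  0.28]
 [-0.25 -0.12 -0.96]]invalid input at $[0]: expected keys dx, dy, dz, wx, wy, wz
invalid input at $[0]: expected keys dx, dy, dz, wx, wy, wz
```

View pics/w1.png

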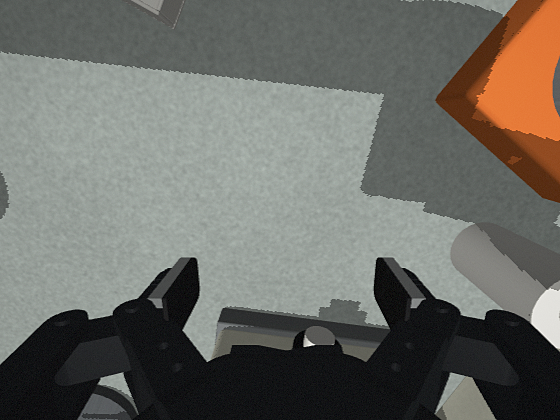

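The move was refused because every row needs all six keys. The picture is therefore of the start pose, with only the bin corner at the top. The fingers sit at rows 260 and below, and image-up is tool +x. Retyping.

```bash
python3 -m inch '[{"dx":4.5,"dy":-4.3,"dz":0,"wx":0,"wy":0,"wz":0},{"dx":4.5,"dy":-4.3,"dz":0,"wx":0,"wy":0,"wz":0},{"dx":4.5,"dy":-4.3,"dz":0,"wx":0,"wy":0,"wz":0},{"dx":4.5,"dy":-4.3,"dz":0,"wx":0,"wy":0,"wz":0},{"dx":4.5,"dy":-4.3,"dz":0,"wx":0,"wy":0,"wz":0},{"dx":4.5,"dy":-4.3,"dz":0,"wx":0,"wy":0,"wz":0},{"dx":4.5,"dy":-4.3,"dz":0,"wx":0,"wy":0,"wz":0},{"dx":4.5,"dy":-4.3,"dz":0,"wx":0,"wy":0,"wz":0},{"dx":4.5,"dy":-4.3,"dz":0,"wx":0,"wy":0,"wz":0},{"dx":4.5,"dy":-4.3,"dz":0,"wx":0,"wy":0,"wz":0}]' 0.7 30
python3 -m inch '[{"dx":0,"dy":0,"dz":0,"wx":0,"wy":0,"wz":-10},{"dx":0,"dy":0,"dz":0,"wx":0,"wy":0,"wz":-10},{"dx":0,"dy":0,"dz":0,"wx":0,"wy":0,"wz":-10},{"dx":0,"dy":0,"dz":0,"wx":0,"wy":0,"wz":-10},{"dx":0,"dy":0,"dz":0,"wx":0,"wy":0,"wz":-10},{"dx":0,"dy":0,"dz":0,"wx":0,"wy":0,"wz":-10},{"dx":0,"dy":0,"dz":0,"wx":0,"wy":0,"wz":-4},{"dx":0,"dy":0,"dz":0,"wx":0,"wy":0,"wz":0}]'
python3 - <<'E'
from h import *
delta(.5315,.081,.3,90)
p=eyes.camera_params('wrist'); im=eyes.snapshot('wrist'); cv2.imwrite('pics/w2.png',im[:,:,::-1])
np.savez('w2.npz',**p)
E
```

```text
t: 1.4
tcp_pos: [0.4906, 0.0211, 0.304]
tool_rot: [0.975, 0.222, 0.0, 0.0]
force: [1.2, -0.6, 1.0]
finger_gap: 0.698
gripper_force: 0.0
t: 2.4
tcp_pos: [0.4899, 0.0191, 0.3037]
tool_rot: [0.71, 0.705, -0.0, -0.0]
force: [0.4, 0.2, -0.3]
finger_gap: 0.699
gripper_force: 0.0
t 2.4 tcp [0.4899 0.0191 0.3037] th 89.6 tilt [-0.  0. -1.] gap 0.699 F [ 0.4  0.2 -0.3] grip 0.0
  move d [6.21 4.12 0.37] wz -0.4
```

View pics/w2.png

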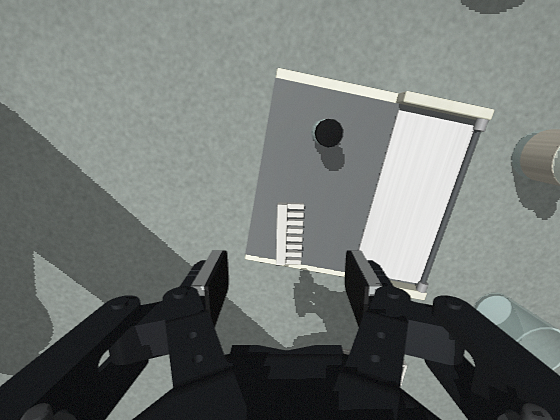

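The wrist view (right is +x, up is +y) shows the cap at (329,132), the comb at columns 277-304 and rows 205-265, and the cover's front edge from (399,110) to (360,272).

```bash
python3 - <<'E'
from h import *
im=cv2.imread('pics/w2.png'); p=dict(np.load('w2.npz')); g=cv2.cvtColor(im,cv2.COLOR_BGR2GRAY)
c=blob((g<40).astype(np.uint8),(305,110,352,158)); print('cap',rect(cast(c,.08,p)))
c=blob((g>150).astype(np.uint8),(265,198,312,260)); print('comb(part)',rect(cast(c,.03,p)))
print('comb corners',cast([(277,205),(287,205),(276,262)],.032,p)[:,:2],cast([(304,204),(302,265)],.028,p)[:,:2])
c=blob((g>190).astype(np.uint8),(355,112,480,284)); print('cover',rect(cast(c,.032,p)))
print('front edge',cast([(399,110),(360,272)],.032,p)[:,:2], 'deck',cast([(275,78),(246,257)],.02,p)[:,:2])
delta(.5315,.081,.118,90)
E
```

```text
cap (array([0.53  , 0.0811]), array([0.0258, 0.025 ], dtype=float32), np.float32(179.5))
comb(part) (array([ 0.4921, -0.0384]), array([0.0729, 0.0323], dtype=float32), np.float32(87.7))
comb corners [[ 0.47797016 -0.00303427]
 [ 0.4898702  -0.00312998]
 [ 0.47545703 -0.07738243]] [[ 0.51032525 -0.00313157]
 [ 0.5084425  -0.0838038 ]]
cover (array([ 0.635 , -0.0025]), array([0.1988, 0.0874], dtype=float32), np.float32(78.5))
front edge [[ 0.61270223  0.10310713]
 [ 0.58206935 -0.09216676]] deck [[ 0.47778553  0.13808359]
 [ 0.43614789 -0.07583723]]
t 2.45 tcp [0.49   0.0191 0.3038] th 89.6 tilt [-0.  0. -1.] gap 0.7 F [ 0.1  0.6 -0.9] grip 0.0
  move d [ 6.22  4.12 18.58] wz -0.4
```

```bash
python3 -m inch '[{"dx":3.1,"dy":2,"dz":0,"wx":0,"wy":0,"wz":0},{"dx":3.1,"dy":2,"dz":2,"wx":0,"wy":0,"wz":0},{"dx":0,"dy":0,"dz":5.5,"wx":0,"wy":0,"wz":0},{"dx":0,"dy":0,"dz":5.5,"wx":0,"wy":0,"wz":0},{"dx":0,"dy":0,"dz":4,"wx":0,"wy":0,"wz":0},{"dx":0,"dy":0,"dz":2,"wx":0,"wy":0,"wz":0},{"dx":0,"dy":0,"dz":0,"wx":0,"wy":0,"wz":0}]'
python3 -m inch '[{"dx":0,"dy":0,"dz":0,"wx":0,"wy":0,"wz":0},{"dx":0,"dy":0,"dz":0,"wx":0,"wy":0,"wz":0},{"dx":0,"dy":0,"dz":0,"wx":0,"wy":0,"wz":0},{"dx":0,"dy":0,"dz":0,"wx":0,"wy":0,"wz":0},{"dx":0,"dy":0,"dz":0,"wx":0,"wy":0,"wz":0},{"dx":0,"dy":0,"dz":0,"wx":0,"wy":0,"wz":0}]' 0.1 25
python3 -c "
from h import *
delta(.428,-.323,.25,90)"
```

```text
t: 3.32
tcp_pos: [0.5295, 0.0809, 0.1123]
tool_rot: [0.71, 0.705, -0.001, -0.002]
force: [0.1, 0.3, 0.7]
finger_gap: 0.699
gripper_force: 0.0
t: 4.08
tcp_pos: [0.5313, 0.0808, 0.1152]
tool_rot: [0.709, 0.705, 0.001, 0.001]
force: [-0.9, 0.6, 7.0]
finger_gap: 0.308
gripper_force: 25.0
t 4.08 tcp [0.5313 0.0808 0.1152] th 89.6 tilt [ 0.003 -0.    -1.   ] gap 0.308 F [-0.9  0.6  7. ] grip 25.0
  move d [-40.44 -10.04 -13.5 ] wz -0.4
```

Vial gripped. Lifting it and carrying it to the bin.

```bash
python3 -m inch '[{"dx":0,"dy":0,"dz":-3,"wx":0,"wy":0,"wz":0},{"dx":0,"dy":0,"dz":-5.5,"wx":0,"wy":0,"wz":0},{"dx":-5,"dy":-1.2,"dz":-3,"wx":0,"wy":0,"wz":0},{"dx":-5.9,"dy":-1.5,"dz":0,"wx":0,"wy":0,"wz":0},{"dx":-5.9,"dy":-1.5,"dz":0,"wx":0,"wy":0,"wz":0},{"dx":-5.9,"dy":-1.5,"dz":0,"wx":0,"wy":0,"wz":0},{"dx":-5.9,"dy":-1.5,"dz":0,"wx":0,"wy":0,"wz":0},{"dx":-5.9,"dy":-1.5,"dz":0,"wx":0,"wy":0,"wz":0},{"dx":-5.9,"dy":-1.4,"dz":0,"wx":0,"wy":0,"wz":0},{"dx":0,"dy":0,"dz":0,"wx":0,"wy":0,"wz":0}]'
python3 -c "
from h import *
delta(.428,-.323,.10,90)"
```

```text
t: 5.32
tcp_pos: [0.4264, -0.3274, 0.2293]
tool_rot: [0.711, 0.703, -0.0, 0.002]
force: [0.4, 0.7, -0.4]
finger_gap: 0.31
gripper_force: 24.9
t 5.33 tcp [ 0.4264 -0.3274  0.2293] th 89.3 tilt [ 0.002 -0.003 -1.   ] gap 0.31 F [ 0.4  0.7 -0.4] grip 24.9
  move d [ 0.49  0.13 12.93] wz -0.7
```

```bash
python3 - <<'E'
from h import *
im=eyes.snapshot('wrist'); cv2.imwrite('pics/w3.png',im[:,:,::-1])
E
```

```text
(no output)
```

View pics/w3.png

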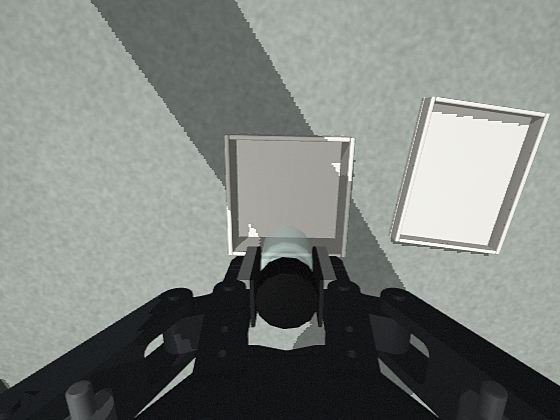

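The vial is held upright, and the bin is directly ahead in the view at (226-354, 136-255). The tray is at (391-547, 98-253). Checking both poses against this view, then lowering.

```bash
python3 - <<'E'
from h import *
p=eyes.camera_params('wrist')
print(cast([(226,136),(354,138),(346,257),(230,255)],.045,p).mean(0), cast([(425,98),(547,116),(498,253),(391,241)],.02,p)[:,:2],cast([(425,98),(547,116),(498,253),(391,241)],.02,p).mean(0))
E
python3 -m inch '[{"dx":0.5,"dy":0.1,"dz":2,"wx":0,"wy":0,"wz":0},{"dx":0,"dy":0,"dz":4,"wx":0,"wy":0,"wz":0},{"dx":0,"dy":0,"dz":4,"wx":0,"wy":0,"wz":0},{"dx":0,"dy":0,"dz":2.7,"wx":0,"wy":0,"wz":0},{"dx":0,"dy":0,"dz":0,"wx":0,"wy":0,"wz":0},{"dx":0,"dy":0,"dz":0,"wx":0,"wy":0,"wz":0}]'
```

```text
[ 0.42819387 -0.31842191  0.045     ] [[ 0.54873176 -0.2337983 ]
 [ 0.65946575 -0.25017837]
 [ 0.64047307 -0.38290248]
 [ 0.53049322 -0.36851787]] [ 0.59479095 -0.30884926  0.02      ]
t: 6.12
tcp_pos: [0.4284, -0.3167, 0.1027]
tool_rot: [0.709, 0.705, 0.0, 0.0]
force: [0.1, 0.2, -0.7]
finger_gap: 0.31
gripper_force: 26.1
```

```bash
python3 -m inch '[{"dx":0,"dy":0,"dz":0,"wx":0,"wy":0,"wz":0},{"dx":0,"dy":0,"dz":0,"wx":0,"wy":0,"wz":0},{"dx":0,"dy":0,"dz":0,"wx":0,"wy":0,"wz":0},{"dx":0,"dy":0,"dz":-3,"wx":0,"wy":0,"wz":0},{"dx":0,"dy":0,"dz":-5,"wx":0,"wy":0,"wz":0},{"dx":0,"dy":0,"dz":-5,"wx":0,"wy":0,"wz":0},{"dx":0,"dy":0,"dz":0,"wx":0,"wy":0,"wz":0}]' 0.58
python3 -c "
from h import *
delta(.4928,-.042,.0945,88.5)"
```

```text
t: 7.0
tcp_pos: [0.4295, -0.3192, 0.236]
tool_rot: [0.709, 0.705, -0.0, 0.005]
force: [0.0, 0.9, -0.2]
finger_gap: 0.58
gripper_force: 0.0
t 7.0 tcp [ 0.4295 -0.3192  0.236 ] th 89.7 tilt [ 0.006 -0.007 -1.   ] gap 0.58 F [ 0.   0.9 -0.2] grip 0.0
  move d [27.86  6.07 13.99] wz 1.2
```

```bash
python3 -m inch '[{"dx":5.5,"dy":1.2,"dz":0,"wx":0,"wy":0,"wz":0},{"dx":5.5,"dy":1.2,"dz":0,"wx":0,"wy":0,"wz":0},{"dx":5.5,"dy":1.2,"dz":0,"wx":0,"wy":0,"wz":0},{"dx":5.5,"dy":1.2,"dz":0,"wx":0,"wy":0,"wz":0},{"dx":5.8,"dy":1.3,"dz":0,"wx":0,"wy":0,"wz":1.2},{"dx":0,"dy":0,"dz":4,"wx":0,"wy":0,"wz":0},{"dx":0,"dy":0,"dz":4,"wx":0,"wy":0,"wz":0},{"dx":0,"dy":0,"dz":2,"wx":0,"wy":0,"wz":0},{"dx":0,"dy":0,"dz":0,"wx":0,"wy":0,"wz":0},{"dx":0,"dy":0,"dz":0,"wx":0,"wy":0,"wz":0}]' 0.6
python3 - <<'E'
from h import *
delta(.4928,-.042,.0945,88.5)
im=eyes.snapshot('wrist'); cv2.imwrite('pics/w4.png',im[:,:,::-1])
E
```

```text
t: 8.25
tcp_pos: [0.4908, -0.04, 0.1321]
tool_rot: [0.717, 0.697, 0.0, 0.0]
force: [0.2, 0.7, 0.4]
finger_gap: 0.599
gripper_force: 0.0
t 8.25 tcp [ 0.4908 -0.04    0.1321] th 88.4 tilt [ 0.  0. -1.] gap 0.599 F [0.2 0.7 0.4] grip 0.0
  move d [-0.19  0.21  3.76] wz -0.1
```

View pics/w4.png

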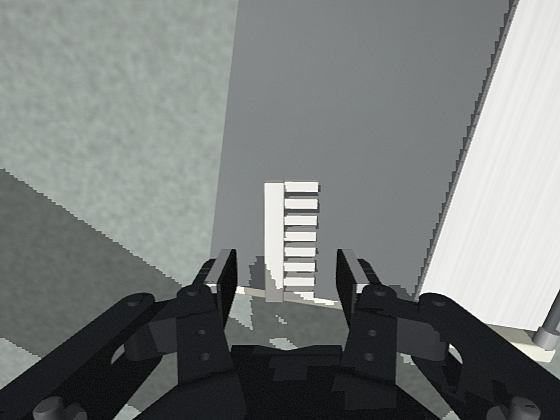

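The comb (265-320, 182-303) is centred between the fingers. Descending and closing.

```bash
python3 -m inch '[{"dx":-0.2,"dy":0.2,"dz":2,"wx":0,"wy":0,"wz":0},{"dx":0,"dy":0,"dz":1.2,"wx":0,"wy":0,"wz":0},{"dx":0,"dy":0,"dz":0.5,"wx":0,"wy":0,"wz":0},{"dx":0,"dy":0,"dz":0,"wx":0,"wy":0,"wz":0},{"dx":0,"dy":0,"dz":0,"wx":0,"wy":0,"wz":0}]'
python3 -m inch '[{"dx":0,"dy":0,"dz":0,"wx":0,"wy":0,"wz":0},{"dx":0,"dy":0,"dz":0,"wx":0,"wy":0,"wz":0},{"dx":0,"dy":0,"dz":0,"wx":0,"wy":0,"wz":0},{"dx":0,"dy":0,"dz":0,"wx":0,"wy":0,"wz":0},{"dx":0,"dy":0,"dz":0,"wx":0,"wy":0,"wz":0}]' 0.1 25
```

```text
t: 8.93
tcp_pos: [0.4929, -0.042, 0.0953]
tool_rot: [0.717, 0.698, 0.0, 0.0]
force: [0.5, -0.9, -0.5]
finger_gap: 0.601
gripper_force: 0.0
t: 9.55
tcp_pos: [0.4928, -0.042, 0.0954]
tool_rot: [0.717, 0.697, 0.0, 0.0]
force: [-0.4, 0.1, 6.2]
finger_gap: 0.366
gripper_force: 24.9
```

```bash
python3 -m inch '[{"dx":0,"dy":0,"dz":-2,"wx":0,"wy":0,"wz":0},{"dx":0,"dy":0,"dz":-4,"wx":0,"wy":0,"wz":0},{"dx":0,"dy":0,"dz":-4,"wx":0,"wy":0,"wz":0},{"dx":-4,"dy":1.5,"dz":0,"wx":0,"wy":0,"wz":0},{"dx":-5.5,"dy":2.2,"dz":0,"wx":0,"wy":0,"wz":0},{"dx":-5.5,"dy":2.2,"dz":0,"wx":0,"wy":0,"wz":0},{"dx":-5.5,"dy":2.2,"dz":0,"wx":0,"wy":0,"wz":0},{"dx":-5.5,"dy":2.2,"dz":0,"wx":0,"wy":0,"wz":0},{"dx":0,"dy":0,"dz":0,"wx":0,"wy":0,"wz":5},{"dx":0,"dy":0,"dz":0,"wx":0,"wy":0,"wz":0}]'
python3 - <<'E'
from h import *
delta(.597,-.311,.0815,83)
im=eyes.snapshot('wrist'); cv2.imwrite('pics/w5.png',im[:,:,::-1])
E
```

```text
t: 10.8
tcp_pos: [0.5881, -0.305, 0.194]
tool_rot: [0.746, 0.666, -0.0, -0.001]
force: [-0.1, 0.5, -0.4]
finger_gap: 0.358
gripper_force: 25.0
t 10.8 tcp [ 0.5881 -0.305   0.194 ] th 83.4 tilt [-0.001  0.001 -1.   ] gap 0.358 F [-0.1  0.5 -0.4] grip 25.0
  move d [-0.5   0.97 11.25] wz 0.4
```

View pics/w5.png

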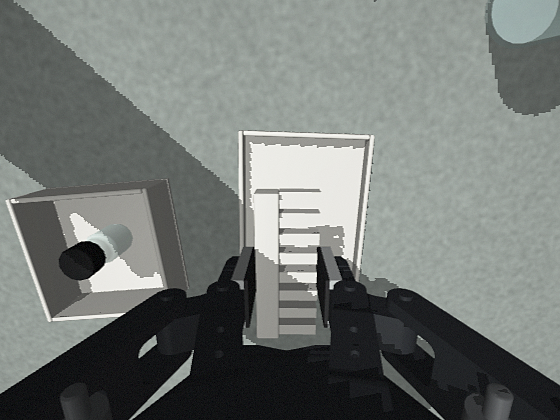

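The vial stands in the bin at (95,250), and the comb is held level over the tray (240-373, 133-...). Lowering and releasing.

```bash
python3 -m inch '[{"dx":-0.5,"dy":0.95,"dz":3,"wx":0,"wy":0,"wz":0},{"dx":0,"dy":0,"dz":4,"wx":0,"wy":0,"wz":0},{"dx":0,"dy":0,"dz":3,"wx":0,"wy":0,"wz":0},{"dx":0,"dy":0,"dz":1.2,"wx":0,"wy":0,"wz":0},{"dx":0,"dy":0,"dz":0,"wx":0,"wy":0,"wz":0},{"dx":0,"dy":0,"dz":0,"wx":0,"wy":0,"wz":0},{"dx":0,"dy":0,"dz":0,"wx":0,"wy":0,"wz":0}]'
python3 -m inch '[{"dx":0,"dy":0,"dz":0,"wx":0,"wy":0,"wz":0},{"dx":0,"dy":0,"dz":0,"wx":0,"wy":0,"wz":0},{"dx":0,"dy":0,"dz":0,"wx":0,"wy":0,"wz":0},{"dx":0,"dy":0,"dz":-2,"wx":0,"wy":0,"wz":0},{"dx":0,"dy":0,"dz":-5,"wx":0,"wy":0,"wz":0},{"dx":0,"dy":0,"dz":-6,"wx":0,"wy":0,"wz":0},{"dx":0,"dy":0,"dz":-6,"wx":0,"wy":0,"wz":0},{"dx":0,"dy":0,"dz":0,"wx":0,"wy":0,"wz":0}]' 0.58
python3 - <<'E'
from h import *
delta(.4484,.317,.27,86.6)
im=eyes.snapshot('wrist'); cv2.imwrite('pics/w6.png',im[:,:,::-1])
E
```

```text
t: 11.72
tcp_pos: [0.5982, -0.3111, 0.0845]
tool_rot: [0.746, 0.666, 0.0, 0.001]
force: [0.4, 0.3, -0.3]
finger_gap: 0.361
gripper_force: 25.0
t: 12.72
tcp_pos: [0.6001, -0.3124, 0.2815]
tool_rot: [0.746, 0.666, 0.002, 0.008]
force: [0.9, -0.6, 0.3]
finger_gap: 0.579
gripper_force: 0.0
t 12.72 tcp [ 0.6001 -0.3124  0.2815] th 83.5 tilt [ 0.012 -0.009 -1.   ] gap 0.579 F [ 0.9 -0.6  0.3] grip 0.0
  move d [ 60.82 -22.24   0.38] wz -3.1
```

View pics/w6.png

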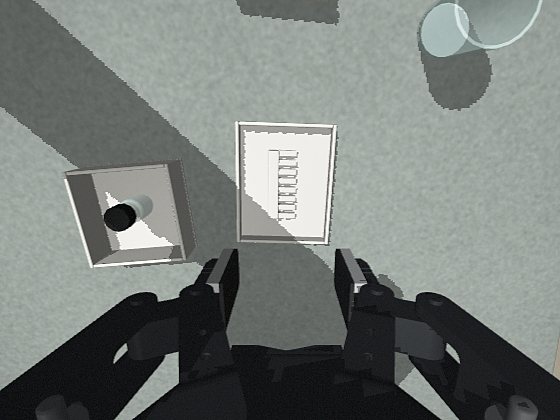

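The comb lies flat in the tray at (283,185) and the vial is in the bin. Going to the strip.

```bash
python3 -m inch '[{"dx":5.4,"dy":-2.2,"dz":0,"wx":0,"wy":0,"wz":0},{"dx":5.4,"dy":-2.2,"dz":0,"wx":0,"wy":0,"wz":0},{"dx":5.4,"dy":-2.2,"dz":0,"wx":0,"wy":0,"wz":0},{"dx":5.4,"dy":-2.2,"dz":0,"wx":0,"wy":0,"wz":0},{"dx":5.4,"dy":-2.2,"dz":0,"wx":0,"wy":0,"wz":0},{"dx":5.4,"dy":-2.2,"dz":0,"wx":0,"wy":0,"wz":0},{"dx":5.4,"dy":-2.2,"dz":0,"wx":0,"wy":0,"wz":0},{"dx":5.4,"dy":-2.2,"dz":0,"wx":0,"wy":0,"wz":0},{"dx":5.4,"dy":-2.2,"dz":0,"wx":0,"wy":0,"wz":-3},{"dx":0,"dy":0,"dz":0,"wx":0,"wy":0,"wz":0}]'
python3 -m inch '[{"dx":0,"dy":0,"dz":0,"wx":0,"wy":0,"wz":0},{"dx":0,"dy":0,"dz":0,"wx":0,"wy":0,"wz":0}]'
python3 - <<'E'
from h import *
delta(.4484,.317,.09,86.6)
p=eyes.camera_params('wrist'); im=eyes.snapshot('wrist'); cv2.imwrite('pics/w7.png',im[:,:,::-1]); np.savez('w7.npz',**p)
E
```

```text
t: 14.02
tcp_pos: [0.4534, 0.1978, 0.2721]
tool_rot: [0.726, 0.687, -0.001, -0.001]
force: [0.3, -1.0, 0.2]
finger_gap: 0.587
gripper_force: 0.0
t: 14.28
tcp_pos: [0.4565, 0.1935, 0.2726]
tool_rot: [0.729, 0.684, -0.0, -0.0]
force: [0.6, 0.3, -1.1]
finger_gap: 0.582
gripper_force: 0.0
t 14.28 tcp [0.4565 0.1935 0.2726] th 86.3 tilt [-0.001 -0.    -1.   ] gap 0.582 F [ 0.6  0.3 -1.1] grip 0.0
  move d [12.28 -1.59 18.26] wz -0.3
```

View pics/w7.png

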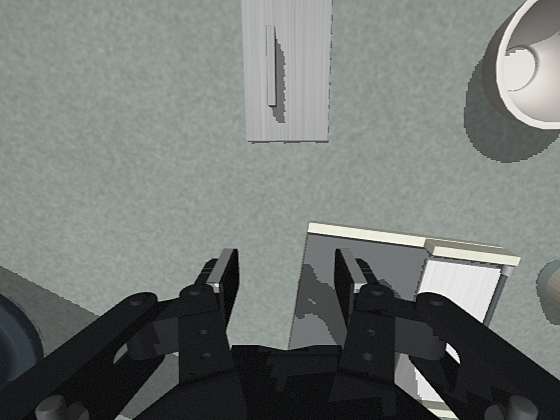

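The strip is at (244-332, 0-142), with its rib top from (270,26) to (272,106). Measuring both.

```bash
python3 - <<'E'
from h import *
p=dict(np.load('w7.npz'))
r=cast([(270,26),(272,106)],.036,p); print('rib',r[:,:2],'len',np.hypot(*(r[0]-r[1])[:2]),'mid',r.mean(0),'ang',np.degrees(np.arctan2(*(r[0]-r[1])[[1,0]])))
c=cast([(247,142),(328,142),(243,0),(332,0)],.004,p); print('plate',c[:,:2],'w',np.hypot(*(c[0]-c[1])[:2]))
for a,b in((0,2),(1,3)): print(np.degrees(np.arctan2(*(c[b]-c[a])[[1,0]])))
m=r.mean(0); delta(m[0],m[1],.09,86.6)
E
```

```text
rib [[0.45117617 0.34988658]
 [0.44758871 0.2812056 ]] len 0.06877460673316878 mid [0.44938244 0.31554609 0.036     ] ang 87.00994637515628
plate [[0.41552913 0.24721362]
 [0.50534553 0.24134003]
 [0.42550064 0.38325829]
 [0.512857   0.37751007]] w 0.09000825041492812
85.8079520058386
86.8426254089053
t 14.32 tcp [0.4566 0.1934 0.2727] th 86.3 tilt [-0. -0. -1.] gap 0.577 F [-0.1 -0.2 -0.3] grip 0.0
  move d [12.15 -1.5  18.27] wz -0.3
```

```bash
python3 -m inch '[{"dx":4,"dy":-0.5,"dz":0,"wx":0,"wy":0,"wz":-0.3},{"dx":4.1,"dy":-0.5,"dz":3,"wx":0,"wy":0,"wz":0},{"dx":4.05,"dy":-0.5,"dz":4,"wx":0,"wy":0,"wz":0},{"dx":0,"dy":0,"dz":4,"wx":0,"wy":0,"wz":0},{"dx":0,"dy":0,"dz":4,"wx":0,"wy":0,"wz":0},{"dx":0,"dy":0,"dz":2.5,"wx":0,"wy":0,"wz":0},{"dx":0,"dy":0,"dz":1,"wx":0,"wy":0,"wz":0},{"dx":0,"dy":0,"dz":0,"wx":0,"wy":0,"wz":0},{"dx":0,"dy":0,"dz":0,"wx":0,"wy":0,"wz":0}]' 0.5
python3 -c "
from h import *
delta(.4494,.3155,.083,86.7)"
```

```text
t: 15.45
tcp_pos: [0.4492, 0.3168, 0.089]
tool_rot: [0.727, 0.687, 0.001, 0.0]
force: [-0.4, -0.9, 0.0]
finger_gap: 0.504
gripper_force: 0.0
t 15.45 tcp [0.4492 0.3168 0.089 ] th 86.7 tilt [ 0.002  0.001 -1.   ] gap 0.504 F [-0.4 -0.9  0. ] grip 0.0
  move d [-0.13  0.03  0.6 ] wz 0.0
```

```bash
python3 -m inch '[{"dx":-0.1,"dy":0,"dz":0.6,"wx":0,"wy":0,"wz":0},{"dx":0,"dy":0,"dz":0,"wx":0,"wy":0,"wz":0}]'
python3 -m inch '[{"dx":0,"dy":0,"dz":0,"wx":0,"wy":0,"wz":0},{"dx":0,"dy":0,"dz":0,"wx":0,"wy":0,"wz":0},{"dx":0,"dy":0,"dz":0,"wx":0,"wy":0,"wz":0},{"dx":0,"dy":0,"dz":0,"wx":0,"wy":0,"wz":0},{"dx":0,"dy":0,"dz":0,"wx":0,"wy":0,"wz":0},{"dx":0,"dy":0,"dz":0,"wx":0,"wy":0,"wz":0}]' 0 70
python3 -m inch '[{"dx":0,"dy":0,"dz":-2,"wx":0,"wy":0,"wz":0},{"dx":0,"dy":0,"dz":-4,"wx":0,"wy":0,"wz":0},{"dx":0,"dy":0,"dz":-4,"wx":0,"wy":0,"wz":0},{"dx":0,"dy":0,"dz":0,"wx":0,"wy":0,"wz":7.8},{"dx":0,"dy":0,"dz":0,"wx":0,"wy":0,"wz":0},{"dx":0,"dy":0,"dz":0,"wx":0,"wy":0,"wz":0}]'
python3 -c "
from h import *
delta(.5204,.0201,.106,78.7)"
```

```text
t: 15.7
tcp_pos: [0.4482, 0.3159, 0.0821]
tool_rot: [0.727, 0.687, 0.0, 0.0]
force: [0.3, 0.4, -0.1]
finger_gap: 0.498
gripper_force: 0.0
t: 16.45
tcp_pos: [0.4484, 0.316, 0.0823]
tool_rot: [0.727, 0.687, 0.0, 0.0]
force: [-1.5, 0.6, 5.8]
finger_gap: 0.082
gripper_force: 70.0
t: 17.2
tcp_pos: [0.4476, 0.3156, 0.181]
tool_rot: [0.771, 0.637, -0.001, -0.0]
force: [0.2, -0.5, -2.0]
finger_gap: 0.078
gripper_force: 69.3
t 17.2 tcp [0.4476 0.3156 0.181 ] th 79.1 tilt [-0.002 -0.001 -1.   ] gap 0.078 F [ 0.2 -0.5 -2. ] grip 69.3
  move d [-27.62  12.77   7.51] wz 0.4
```

The rib is gripped, at a gap of about 7 mm, and the strip's weight of about 2 N is on the wrist. Carrying it over the open deck.

```bash
python3 -m inch '[{"dx":-4.6,"dy":2.1,"dz":0,"wx":0,"wy":0,"wz":0.4},{"dx":-4.6,"dy":2.1,"dz":0,"wx":0,"wy":0,"wz":0},{"dx":-4.6,"dy":2.1,"dz":0,"wx":0,"wy":0,"wz":0},{"dx":-4.6,"dy":2.1,"dz":0,"wx":0,"wy":0,"wz":0},{"dx":-4.6,"dy":2.1,"dz":0,"wx":0,"wy":0,"wz":0},{"dx":-4.6,"dy":2.1,"dz":0,"wx":0,"wy":0,"wz":0},{"dx":0,"dy":0,"dz":2,"wx":0,"wy":0,"wz":0},{"dx":0,"dy":0,"dz":2.5,"wx":0,"wy":0,"wz":0},{"dx":0,"dy":0,"dz":0,"wx":0,"wy":0,"wz":0},{"dx":0,"dy":0,"dz":0,"wx":0,"wy":0,"wz":0}]'
python3 - <<'E'
from h import *
delta(.5204,.0201,.104,78.7)
for n in('top','wrist'):
    p=eyes.camera_params(n); im=eyes.snapshot(n); cv2.imwrite(f'pics/{n}8.png',im[:,:,::-1]); np.savez(f'{n}8.npz',**p)
a=cv2.imread('pics/wrist8.png')[100:420,150:550]; b=cv2.imread('pics/top8.png')[170:310,205:350]
b=cv2.resize(b,(400,386),interpolation=cv2.INTER_CUBIC); a=cv2.copyMakeBorder(a,0,66,0,0,cv2.BORDER_CONSTANT)
cv2.imwrite('pics/c8.png',np.hstack([a,b]))
E
```

```text
t: 18.45
tcp_pos: [0.5174, 0.0206, 0.1369]
tool_rot: [0.774, 0.633, -0.0, -0.0]
force: [1.2, -0.2, -1.5]
finger_gap: 0.082
gripper_force: 69.0
t 18.45 tcp [0.5174 0.0206 0.1369] th 78.6 tilt [-0.  0. -1.] gap 0.082 F [ 1.2 -0.2 -1.5] grip 69.0
  move d [0.01 0.31 3.29] wz -0.1
```

View pics/c8.png

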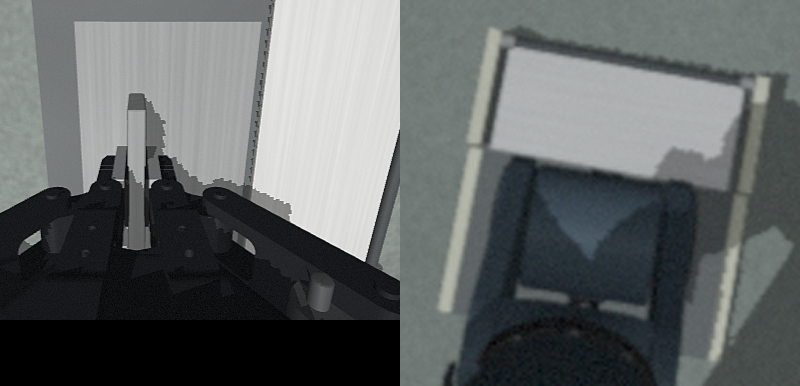

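The strip hangs level and square in front of the cover. Its far +x corner is at wrist pixel (411,122), and the cover's front edge is near (422,100). That was the 11th view, one over the limit of 10, so I'll go on by numbers only.

```bash
python3 - <<'E'
from h import *
p=dict(np.load('wrist8.npz')); g=cv2.cvtColor(cv2.imread('pics/wrist8.png'),cv2.COLOR_BGR2GRAY)
c=cast([(225,122),(411,122)],.0586,p); print('far corners',c,np.hypot(*(c[0]-c[1])[:2]))
d=np.array([.981,-.196]); n=np.array([.196,.981]); lap=np.array([.591,.006])
print('corner in lap',(c[:,:2]-lap)@np.c_[d,n])
# cover front edge: rightwards dark->bright (>200) transition on rows above the strip
pts=[]
for r in range(60,120,6):
    row=g[r,400:470].astype(int); k=np.where(row>200)[0]
    if len(k): pts.append((400+k[0],r))
e=cast(pts,.032,p); print(pts); print('cover edge in lap',((e[:,:2]-lap)@np.c_[d,n]).round(4))
E
```

```text
far corners [[0.50270666 0.09589128 0.0586    ]
 [0.58943462 0.07828799 0.0586    ]] 0.08849641832532926
corner in lap [[-0.10423446  0.07087785]
 [-0.01570408  0.07060771]]
[(np.int64(430), 66), (np.int64(429), 72), (np.int64(428), 78), (np.int64(428), 84), (np.int64(427), 90), (np.int64(426), 96), (np.int64(425), 102), (np.int64(425), 108), (np.int64(424), 114)]
cover edge in lap [[0.002  0.0995]
 [0.0018 0.0966]
 [0.0017 0.0936]
 [0.0021 0.0906]
 [0.0019 0.0875]
 [0.0018 0.0845]
 [0.0016 0.0814]
 [0.002  0.0782]
 [0.0019 0.075 ]]
```

The edge is square, centred, and 17-18 mm short of the cover. Lowering onto the deck.

```bash
python3 -m inch '[{"dx":0,"dy":0,"dz":1.5,"wx":0,"wy":0,"wz":-0.1},{"dx":0,"dy":0,"dz":1.2,"wx":0,"wy":0,"wz":0},{"dx":0,"dy":0,"dz":0.6,"wx":0,"wy":0,"wz":0},{"dx":0,"dy":0,"dz":0.1,"wx":0,"wy":0,"wz":0},{"dx":0,"dy":0,"dz":0,"wx":0,"wy":0,"wz":0},{"dx":0,"dy":0,"dz":0,"wx":0,"wy":0,"wz":0}]'
```

```text
t: 19.3
tcp_pos: [0.5175, 0.0204, 0.1031]
tool_rot: [0.774, 0.634, 0.0, 0.0]
force: [0.1, 0.1, -1.2]
finger_gap: 0.081
gripper_force: 69.2
```

```bash
python3 -m inch '[{"dx":0,"dy":0,"dz":0.07,"wx":0,"wy":0,"wz":0},{"dx":0,"dy":0.7,"dz":0,"wx":0,"wy":0,"wz":0},{"dx":0,"dy":0.7,"dz":0,"wx":0,"wy":0,"wz":0},{"dx":0,"dy":0.7,"dz":0,"wx":0,"wy":0,"wz":0},{"dx":0,"dy":0,"dz":0,"wx":0,"wy":0,"wz":0}]'
python3 -m inch '[{"dx":0,"dy":0.7,"dz":0,"wx":0,"wy":0,"wz":0},{"dx":0,"dy":0.7,"dz":0,"wx":0,"wy":0,"wz":0},{"dx":0,"dy":0.7,"dz":0,"wx":0,"wy":0,"wz":0},{"dx":0,"dy":0.3,"dz":0,"wx":0,"wy":0,"wz":0},{"dx":0,"dy":0,"dz":0,"wx":0,"wy":0,"wz":0},{"dx":0,"dy":0,"dz":0,"wx":0,"wy":0,"wz":0}]'
```

```text
t: 19.92
tcp_pos: [0.5392, 0.016, 0.1023]
tool_rot: [0.774, 0.634, 0.001, 0.001]
force: [0.5, -0.5, -0.1]
finger_gap: 0.085
gripper_force: 69.5
t: 20.68
tcp_pos: [0.562, 0.0114, 0.1023]
tool_rot: [0.774, 0.634, 0.001, 0.001]
force: [-0.2, -0.6, -0.3]
finger_gap: 0.081
gripper_force: 69.5
```

Slid 45 mm, giving about 27 mm of tuck, with no resistance. Now pressing down in small steps.

```bash
python3 -m inch '[{"dx":0,"dy":0,"dz":0.1,"wx":0,"wy":0,"wz":0},{"dx":0,"dy":0,"dz":0,"wx":0,"wy":0,"wz":0},{"dx":0,"dy":0,"dz":0,"wx":0,"wy":0,"wz":0}]'
python3 -m inch '[{"dx":0,"dy":0,"dz":0.1,"wx":0,"wy":0,"wz":0},{"dx":0,"dy":0,"dz":0,"wx":0,"wy":0,"wz":0},{"dx":0,"dy":0,"dz":0,"wx":0,"wy":0,"wz":0}]'
```

```text
t: 21.05
tcp_pos: [0.5621, 0.0114, 0.1023]
tool_rot: [0.774, 0.634, 0.001, 0.001]
force: [-0.2, -0.8, 7.6]
finger_gap: 0.076
gripper_force: 70.5
t: 21.42
tcp_pos: [0.5621, 0.0115, 0.1022]
tool_rot: [0.773, 0.634, 0.001, 0.001]
force: [-2.5, 0.0, 14.0]
finger_gap: 0.079
gripper_force: 71.5
```

```bash
python3 -m inch '[{"dx":0,"dy":0,"dz":-0.04,"wx":0,"wy":0,"wz":0},{"dx":0,"dy":0,"dz":0,"wx":0,"wy":0,"wz":0},{"dx":0,"dy":0,"dz":0,"wx":0,"wy":0,"wz":0},{"dx":0,"dy":0,"dz":0,"wx":0,"wy":0,"wz":0}]'
python3 - <<'E'
from h import *
p=eyes.camera_params('wrist'); im=eyes.snapshot('wrist'); g=cv2.cvtColor(im,cv2.COLOR_RGB2GRAY).astype(int)
cv2.imwrite('pics/w9.png',im[:,:,::-1])
d=np.array([.981,-.196]); n=np.array([.196,.981]); lap=np.array([.593,.006])
def inlap(px,z): return ((cast(px,z,p)[:,:2]-lap)@np.c_[d,n]).round(4)
M=cv2.Rodrigues(p['rvec'])[0]
def proj(l,z):
    w=np.r_[lap+l[0]*d+l[1]*n,z]; c=M@w+p['tvec']; return int(p['fx']*c[0]/c[2]+p['cx']),int(p['fy']*c[1]/c[2]+p['cy'])
for y in(.055,.062,.085): 
    u,v=proj((0,y),.032); u0,_=proj((-.062,y),.024)
    print(y,'cover edge exp',u,v,'jumps:',[(k,inlap((k,v),.032)[0][0]) for k in range(u-25,u+25) if 0<k<559 and g[v,k+1]-g[v,k-1]>40])
    print('  strip rear exp',u0,'jumps',[(k,inlap((k,v),.024)[0][0]) for k in range(u0-25,u0+25) if g[v,k+1]-g[v,k-1]>20])
delta(.562,.011,.102,78.7)
E
```

```text
t: 21.92
tcp_pos: [0.562, 0.0115, 0.1022]
tool_rot: [0.773, 0.634, 0.001, 0.001]
force: [-1.9, -0.1, 10.8]
finger_gap: 0.079
gripper_force: 71.0
0.055 cover edge exp 354 155 jumps: [(354, np.float64(-0.0004)), (355, np.float64(0.0001))]
  strip rear exp 224 jumps [(225, np.float64(-0.0616)), (226, np.float64(-0.0611))]
0.062 cover edge exp 355 140 jumps: [(354, np.float64(-0.0008)), (355, np.float64(-0.0003)), (356, np.float64(0.0001))]
  strip rear exp 223 jumps [(224, np.float64(-0.0617)), (225, np.float64(-0.0612))]
0.085 cover edge exp 359 85 jumps: [(358, np.float64(-0.0005)), (359, np.float64(-0.0001)), (360, np.float64(0.0004))]
  strip rear exp 220 jumps []
t 21.98 tcp [0.562  0.0115 0.1023] th 78.7 tilt [ 0.002 -0.001 -1.   ] gap 0.078 F [-1.9 -0.4 10.5] grip 71.0
  move d [-0.05  0.    0.03] wz -0.0
```

The strip's rear edge is at -61.5 mm, so the tuck is about 28 mm. The cover edge is unmoved, so the plate is down, and the push is 10.5 N. Handing in.

```bash
python3 -c "
from station import workorder
print(workorder.sign_off())"
```

```text
the job is handed in; nothing more can be done
None
```

The job is handed in, verdict not shown: vial in the bin, comb flat in the tray, strip tucked about 28 mm square and central under the unlifted cover and held down at about 10.5 N, at 22 s; I viewed 11 pictures, one over your limit of 10.

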